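# Free a rigid air tube from its push-fit fitting

### The job

Free the blue tube from its push-fit fitting: set the 500 g weight on the fitting's blue load pad so that the release collar stays pressed down, let go of it, then pull the tube straight up out of the fitting and stand it, lower end down, in the steel cup. Leave the weight on the pad and the cup upright, and leave the two smaller weights alone.

Things in the scene. Friction and masses are not known exactly. Their poses are not given: they have to be found in the camera images.
- fitting_blue: Push-fit fitting screwed to the table (it cannot move): dark base plate 152 x 56 x 8 mm with an aluminium block 50 x 50 mm, top at z = 30 mm, holding the blue tube. Origin: on the table under the tube's axis; z up. Its load pad lies along its own -x axis, 90 mm from the tube's axis. The bench's big instrument stack, right of it, rises to about 0.35 m.
- collar_blue (a joint): Release collar: the blue ring round the tube (33 mm), an arm and the load pad in one piece. 0 = up: hidden jaws lock the tube, it cannot be pulled out. 0.006 m = fully down: tube free (from 0.005). Slides straight down against a spring that starts to yield at 2.6 N and is fully down at 3.6 N, so 500 g holds it down and 200 g does not. Springs up when unloaded.
- collar_blue_pad (a point): Centre of the flat top face of the blue load pad, a disc 64 mm across with a blue face, 42 mm above the table when up and 36 mm when down. It has no rim. The weight may stand anywhere well on it (centre within 20 mm).
- tube_blue: Blue rigid straight tube, 18 mm outside, 135 mm long, 50 g, standing upright in its fitting with its lower end 8 mm above the table and its top end 143 mm above the table. Origin: centre of its lower end; its z axis runs along it to the top end. The groove for the jaws lies 10 to 20 mm from the lower end, inside the fitting. With the collar down it slides out freely, clear after 30 mm.
- weight_500: The largest of three knob weights, brass-coloured, 500 g, 42 mm across and 56 mm high, standing on the table; its body is a plain cylinder up to about 35 mm, the knob is above. Origin: centre of its underside; z up.
- weight_200: Bystander: smaller brass-coloured knob weight, 200 g, 32 mm across and 42 mm high. Origin: centre of its underside.
- cup: Round open steel cup standing loose on the table, 72 mm across the rim, 75 mm high, wall 4 mm, floor about 5 mm thick, 400 g. Origin: centre of its underside; z up. The tube may lean in it.
- weight_100: Bystander: smallest knob weight, grey, 100 g, 25 mm across and 34 mm high. Origin: centre of its underside.

How it is judged:
On the way, in this order (a step that is already met when the one before it is completed fails the run):
1. the 500 g weight stands released on the blue load pad and holds the collar down, the tube still in the fitting (value of joint collar_blue above 0.005 m and horizontal distance between weight_500 and collar_blue_pad below 0.025 m and contact force between the fingers and weight_500 below 0.1 N and angle between weight_500's own z axis and vertical below 0.15 rad and z of tube_blue in the frame of fitting_blue below 0.02 m), for 0.2 s.
2. the blue tube is drawn clear of the fitting while the weight holds the collar down (z of tube_blue in the frame of fitting_blue above 0.045 m and value of joint collar_blue above 0.005 m and horizontal distance between weight_500 and collar_blue_pad below 0.025 m), for 0.1 s.
At the end, for the whole second after the job is handed in: The blue tube stands (or leans) released and at rest in the upright steel cup, lower end down on the cup's floor (within 25 mm of the underside's level, 34 mm of its axis), and the 500 g weight stands upright on the blue load pad within 25 mm of its centre, holding the collar down more than 5 mm (horizontal distance between tube_blue and cup below 0.034 m and z of tube_blue in the frame of cup between -0.005 and 0.025 m and angle between tube_blue's own z axis and vertical below 0.9 rad and linear speed of each of tube_blue, cup below 0.03 m/s and angle between each of cup, weight_500's own z axis and vertical below 0.15 rad and value of joint collar_blue above 0.005 m and horizontal distance between weight_500 and collar_blue_pad below 0.025 m); the robot touches nothing.
It fails at once if the 200 g or the 100 g weight is moved by more than 30 mm (distance of any of weight_200, weight_100 from where it was at the start of the episode above 0.03 m).
It fails at once if the cup is tipped over (angle between cup's own z axis and vertical above 0.6 rad).
It also fails if it takes over 67 s, if anything falls off the work surface, if the arm or the gripper's body presses on something with over 40 N, if the wrist force passes 120 N, or if a joint passes its speed limit or range.

### The arm

A 6-joint arm with a two-finger parallel gripper is mounted at the origin on a cart in front of the work surface, level with it; the furniture and walls round the work are solid. World frame = base frame: x ahead of the robot, y to its left, z up, the work surface at z = 0. Lengths are in m, angles in rad, forces in N, time in s.
With the tool pointing down it reaches from about 0.375 to 0.925 m from the base axis. Payload 5.7 kg.
Tool frame: the origin (TCP) lies on the centre line of the jaws, within the pads' length; the fingertips stand 22 mm ahead of it and the grasp point (between the pads) lies 3 mm ahead of it; z points along the fingers, y is the line along which they close (so a half turn about z gives the same grasp; the last joint's range is limited). The gripper opens to 88 mm and grips with 3 to 60 N. Pads are 20 mm wide; open, the fingers measure 115 mm over their backs; the gripper's body (75 mm by 178 mm) begins 61 mm behind the grasp point.
Start: joints at [1.072, 0.359, 1.51, -0, 1.272, -0.115], TCP at [0.225, 0.556, 0.245] pointing down, gripper open.
Joint ranges: [-2.97, 2.97], [-1.01, 2.36], [0.21, 2.38], [-0.96, 4.11], [0.2, 2.71], [-2.98, 2.98]. Speed limits (rad/s): [2.39, 2.39, 3.14, 3.14, 3.14, 3.14].

### API

Orientations are given as a 3x3 rotation matrix whose columns are the frame's x, y, z axes.
In Python, from station import ctrl gives the robot as it stands. The module is installed in compiled form; this text tells all that it offers. Calls block until the motion is done:
- ctrl.goto(position, orientation): joint-space move of the TCP to a pose.
- ctrl.move_straight(position, orientation=None, speed=0.15, max_force=None): straight line of the TCP; orientation=None keeps the orientation; speed is the mean speed in m/s. With max_force (N) it stops when the force on the tool has changed by that much, and returns True; else False.
- ctrl.goto_joints(angles): joint-space move.
- ctrl.ungrasp() and ctrl.clamp(strength=None): open the fingers fully, or close them until they stop; strength is the grip in N (None keeps the last).
- ctrl.wait(seconds).
- ctrl.inverse_kinematics(position, orientation): joint angles nearest the present ones, or None.
- ctrl.state(): the state.
- ctrl.camera(name): name is "scene" or "top" or "wrist"; returns the picture (480x640x3 uint8, red, green, blue); there is no depth.
- ctrl.get_calibration(name): a dict with "fx", "fy", "cx", "cy" (pixels), "eye" and "rotation" of the camera in the world. Camera axes: x right, y down, z forward; pixel columns grow to the right and rows downward; lengths in m; the calibration is good to about 2 mm. A picture is of the moment at which its call begins: read the wrist's pose just before it. get_calibration takes no time and is no camera call; for the wrist camera it gives the pose at the moment of the call.
A pose or a line that the arm cannot do raises ctrl.MotionError and nothing moves.
- ctrl.finish_job(): hands the job in; it is judged then, once.
The state is a dict: "time": time; "qpos": joint angles; "dq": joint speeds; "joint_efforts": joint torques, N m; "eef_pos": TCP position; "tool_rot": TCP orientation; "ft_force": force on the tool from outside, world axes, zero at the start; "wrist_torque": the same for the moment, N m; "width": finger opening in m; "finger_force": force on a finger pad.
Only numpy, scipy, OpenCV 4.12 (cv2) and the standard library are available. Lean on these libraries where they do the work, as an engineer would, in place of code of your own. Each camera call takes 0.05 s, during which the arm holds its last target. There are 200 camera calls.

## Working session

There is one attempt and no reset: what is moved stays moved. The work goes in short steps, each a Python script; the robot and the scene stay as the last script left them, time stands still between calls to the robot, and variables do not carry over. Pictures are saved under pics/ and viewed, at most 10 in all, crops included, and the job is handed in when it is done.

```bash
mkdir -p pics; python3 - <<'E'
from station import ctrl
import cv2
for n in("scene","top"):
    im=ctrl.camera(n); cv2.imwrite(f"pics/{n}0.png",im[:,:,::-1]); c=ctrl.get_calibration(n); print(n,c)
E
```

```text
scene {'fx': 582.0914165764756, 'fy': 582.0914165764756, 'cx': 319.27126653003637, 'cy': 236.02531069196235, 'eye': array([-0.07361519, -0.1900494 ,  0.79999217]), 'rotation': array([[ 0.5689027 , -0.59854284,  0.56400017],
       [-0.82229165, -0.40261019,  0.40217096],
       [-0.01364433, -0.69256877, -0.7212228 ]])}
top {'fx': 463.68886182576773, 'fy': 463.68886182576773, 'cx': 326.555449059141, 'cy': 246.79341015438237, 'eye': array([0.36355106, 0.20325322, 0.89665918]), 'rotation': array([[-0.01585002, -0.98647655,  0.1631343 ],
       [-0.99963357,  0.01921443,  0.01906634],
       [-0.02194303, -0.16277232, -0.98641962]])}
```

View pics/top0.png

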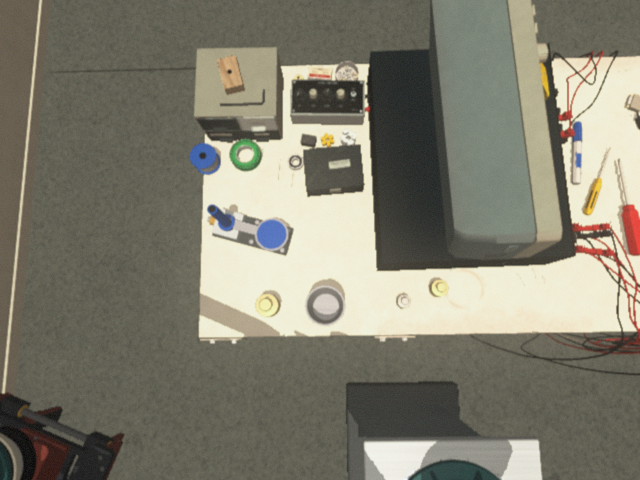

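View pics/scene0.png

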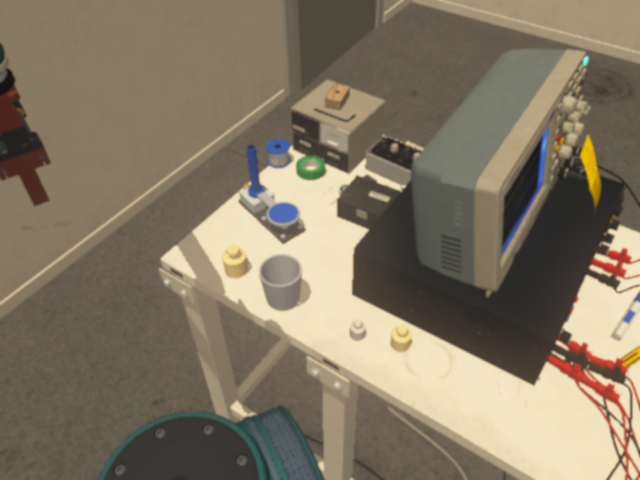

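The top view shows the big brass weight near (267,304), cup (325,303), blue pad (271,234), tube (218,215), and the small weights at (403,300) and (439,287). In the scene view the same objects are at weight (235,262), cup (281,282), pad (284,216) and tube (254,170).

```bash
cat > h.py <<'E'
import numpy as np, cv2
from station import ctrl
def ray(n,u,v,z,c=None):
    c=c or ctrl.get_calibration(n)
    d=c["rotation"]@np.array([(u-c["cx"])/c["fx"],(v-c["cy"])/c["fy"],1]); e=np.array(c["eye"])
    return e+d*(z-e[2])/d[2]
def proj(n,p,c=None):
    c=c or ctrl.get_calibration(n)
    q=c["rotation"].T@(np.array(p)-c["eye"]); return np.array([c["cx"]+c["fx"]*q[0]/q[2],c["cy"]+c["fy"]*q[1]/q[2]])
E
python3 - <<'E'
from h import *
for n,box in(("top",(190,190,300,330)),("scene",(215,130,310,310))):
    im=cv2.imread(f"pics/{n}0.png"); hsv=cv2.cvtColor(im,cv2.COLOR_BGR2HSV)
    for name,lo,hi in(("blue",(105,120,50),(130,255,255)),("brass",(18,75,80),(35,255,255))):
        m=cv2.inRange(hsv,lo,hi); k,l,s,ce=cv2.connectedComponentsWithStats(m)
        for i in range(1,k):
            if s[i,4]>40 and ce[i][1]>130 and ce[i][0]<470: print(n,name,s[i],ce[i].round(1), ray(n,*ce[i],.042 if name=="blue" else .03).round(4))
for n,u,v,z in(("top",325,303,.04),("scene",281,268,.075),("top",403,300,.02)): print(n,ray(n,u,v,z))
t=cv2.imread("pics/top0.png")[190:340,190:350]; s=cv2.imread("pics/scene0.png")[130:320,200:340]
cv2.imwrite("pics/crop.png",np.hstack([cv2.resize(t,(400,375),interpolation=2),cv2.resize(s,(276,375),interpolation=2)]))
E
```

```text
top blue [190 143  26  30 470] [202.2 156. ] [0.6884 0.4585 0.042 ]
top blue [219 217  15  13  55] [227.3 224.9] [0.5504 0.4069 0.042 ]
top blue [258 221  27  27 583] [271.1 233.8] [0.5317 0.3238 0.042 ]
top brass [321 133  14  15 141] [327.1 139.8] [0.7203 0.2155 0.03  ]
top brass [430 279  18  18 179] [438.3 286.7] [0.4276 0.0135 0.03  ]
top brass [256 294  24  22 252] [267.6 302.6] [0.4036 0.3316 0.03  ]
scene blue [266 140  23  13 232] [277.2 146. ] [0.6872 0.4575 0.042 ]
scene blue [248 148   8  39 204] [252.2 164.1] [0.6105 0.4634 0.042 ]
scene blue [249 187  14   9  50] [254.1 191.2] [0.5479 0.4073 0.042 ]
scene blue [270 204  27  18 377] [282.8 212.6] [0.531  0.3242 0.042 ]
scene brass [351 133  17  13  55] [359.3 139.1] [0.8183 0.3336 0.03  ]
scene brass [405 141  18  10  70] [412.9 145.4] [0.8628 0.2259 0.03  ]
scene brass [351 146  13  15  51] [355.2 153.4] [0.7709 0.3144 0.03  ]
scene brass [222 245  27  34 696] [234.8 261.8] [0.3934 0.3271 0.03  ]
scene brass [390 325  22  28 480] [400.6 338.6] [0.4165 0.007  0.03  ]
top [0.40068479 0.22432639 0.04      ]
scene [0.39837329 0.22496365 0.075     ]
top [0.40468199 0.07851323 0.02      ]
```

View pics/crop.png

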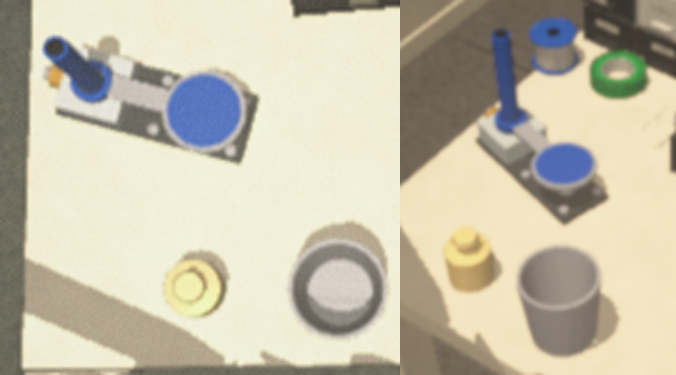

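```bash
python3 - <<'E'
from h import *
for nm,n,u,v,z in(("tube","top",212.4,208.8,.143),("tube","scene",251.8,147.5,.143),("tubebase","top",226.5,223.5,.042),
 ("knob","top",264.8,304.8,.056),("body","top",267.2,305.2,.035),("knob","scene",233,248,.054),
 ("cup","top",325.2,304.8,.075),("cup","scene",281,268.5,.075)): print(nm,n,ray(n,u,v,z).round(4))
print(ctrl.state()["tool_rot"])
E
```

```text
tube top [0.5566 0.4085 0.143 ]
tube scene [0.5564 0.4075 0.143 ]
tubebase top [0.5533 0.4085 0.042 ]
knob top [0.3986 0.3327 0.056 ]
body top [0.3987 0.3315 0.035 ]
knob scene [0.4017 0.3345 0.054 ]
cup top [0.396  0.2232 0.075 ]
cup scene [0.3975 0.2243 0.075 ]
[[-9.27273029e-01  3.74384958e-01 -7.95634628e-04]
 [ 3.74385763e-01  9.27271819e-01 -1.50818295e-03]
 [ 1.73128560e-04 -1.69637165e-03 -9.99998546e-01]]
```

Tube (0.556, 0.408) to pad (0.5315, 0.324) is 87.5 mm against the stated 90, so the measurements hold. Next I move above the weight and check it with the wrist camera.

```bash
cat >> h.py <<'E'
W=np.array([.400,.3325]);PAD=np.array([.5315,.324]);TUBE=np.array([.5565,.408]);CUP=np.array([.397,.224])
d=(TUBE-PAD)/np.linalg.norm(TUBE-PAD)
def R(s=1):
    y=np.array([d[1],-d[0],0])*s; z=np.array([0,0,-1.]); return np.column_stack([np.cross(y,z),y,z])
def P(xy,g): return np.array([xy[0],xy[1],g+.003])   # g = height of grasp point
def snap(f):
    c=ctrl.get_calibration("wrist"); im=ctrl.camera("wrist"); cv2.imwrite(f"pics/{f}.png",im[:,:,::-1]); return c
E
python3 - <<'E'
from h import *
for s in(1,-1):
    print(s,[ctrl.inverse_kinematics(P(a,g),R(s)) for a,g in((W,.2),(W,.03),(PAD,.075),(TUBE,.25),(CUP,.25),(CUP,.113))])
q=ctrl.state()["qpos"]
S=min((1,-1),key=lambda s:abs(ctrl.inverse_kinematics(P(W,.2),R(s))[5]) )
print(S); ctrl.goto(P(W,.2),R(S)); c=snap("w1"); print(ctrl.state()["time"],c)
for p in((*W,.056),(*W,.0),(*PAD,.042),(*TUBE,.143),(*CUP,.075)): print(proj("wrist",p,c))
E
```

```text
1 [array([ 5.60655318e-01,  2.89021241e-01,  1.73259018e+00, -4.44089210e-16,
        1.11998123e+00,  8.49926323e-01]), array([ 5.60655318e-01,  5.36969527e-01,  1.88109100e+00, -4.44089210e-16,
        7.23532131e-01,  8.49926323e-01]), array([ 4.36529709e-01,  5.71797581e-01,  1.61828325e+00, -4.44089210e-16,
        9.51511823e-01,  7.25800715e-01]), array([ 5.32616135e-01,  4.82617431e-01,  1.28656933e+00, -4.44089210e-16,
        1.37240589e+00,  8.21887141e-01]), array([ 3.61971056e-01,  1.40179271e-01,  1.79474003e+00, -4.44089210e-16,
        1.20667335e+00,  6.51242062e-01]), array([ 3.61971056e-01,  3.29009355e-01,  1.95868517e+00, -4.44089210e-16,
        8.53898129e-01,  6.51242062e-01])]
-1 [array([ 5.60655318e-01,  2.89021241e-01,  1.73259018e+00, -4.44089210e-16,
        1.11998123e+00, -2.29166633e+00]), array([ 5.60655318e-01,  5.36969527e-01,  1.88109100e+00, -4.44089210e-16,
        7.23532131e-01, -2.29166633e+00]), array([ 4.36529709e-01,  5.71797581e-01,  1.61828325e+00, -4.44089210e-16,
        9.51511823e-01, -2.41579194e+00]), array([ 5.32616135e-01,  4.82617431e-01,  1.28656933e+00, -4.44089210e-16,
        1.37240589e+00, -2.31970551e+00]), array([ 3.61971056e-01,  1.40179271e-01,  1.79474003e+00, -4.44089210e-16,
        1.20667335e+00, -2.49035059e+00]), array([ 3.61971056e-01,  3.29009355e-01,  1.95868517e+00, -4.44089210e-16,
        8.53898129e-01, -2.49035059e+00])]
1
1.2583 {'fx': 424.62170985968686, 'fy': 424.62170985968686, 'cx': 319.3729943210201, 'cy': 237.9869182644601, 'eye': array([0.42313396, 0.41020301, 0.34358907]), 'rotation': array([[ 9.58796610e-01, -2.71571230e-01, -8.34153926e-02],
       [-2.84092785e-01, -9.17144326e-01, -2.79530992e-01],
       [-5.91378807e-04,  2.91711079e-01, -9.56506297e-01]])}
[319.46421351 228.96727354]
[319.49026039 210.64907928]
[499.23459697 184.34366566]
[620.50979567  20.91351078]
[357.58665533 373.80874037]
```

View pics/w1.png

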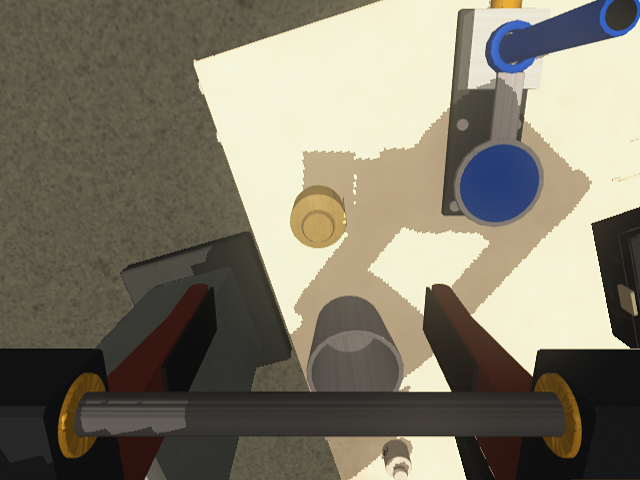

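The wrist view shows the knob top at (318,227), pad centre at (499,183), tube top at (620,17) and cup rim at (355,369), all within about 4 mm of prediction. I'll average these in, then pick and place the weight.

```bash
python3 - <<'E'
from h import *
c=ctrl.get_calibration("wrist")
w=ray("wrist",318,227,.056,c);p=ray("wrist",499,183,.042,c);t=ray("wrist",620,17,.143,c);k=ray("wrist",355.5,369,.075,c)
for a in(w,p,t,k):print(a.round(4))
W=(W+w[:2])/2; PAD=(PAD+p[:2])/2
ctrl.move_straight(P(W,.08),R()); print(ctrl.move_straight(P(W,.028),speed=.1,max_force=15))
ctrl.clamp(30); s=ctrl.state(); print(s["width"],s["finger_force"],s["eef_pos"])
ctrl.move_straight(P(W,.14),R()); s=ctrl.state(); print(s["width"],s["ft_force"])
ctrl.move_straight(P(PAD,.14),R(),speed=.15)
ctrl.move_straight(P(PAD,.077),speed=.1)
print(ctrl.move_straight(P(PAD,.064),speed=.02,max_force=4.0)); s=ctrl.state(); print(s["eef_pos"],s["ft_force"],s["width"],s["time"])
c=snap("w2")
E
```

```text
[0.3993 0.3345 0.056 ]
[0.5314 0.3254 0.042 ]
[0.5563 0.41   0.143 ]
[0.3966 0.2286 0.075 ]
False
0.041397149547343075 30.004008662654087 [0.39935689 0.33349402 0.0310187 ]
0.041289617538534225 [-0.10637771 -0.30978089 -5.04984752]
True
[0.53182817 0.32477195 0.06682724] [0.13955714 0.20740138 5.0421344 ] 0.04109524093249024 7.075
```

View pics/w2.png

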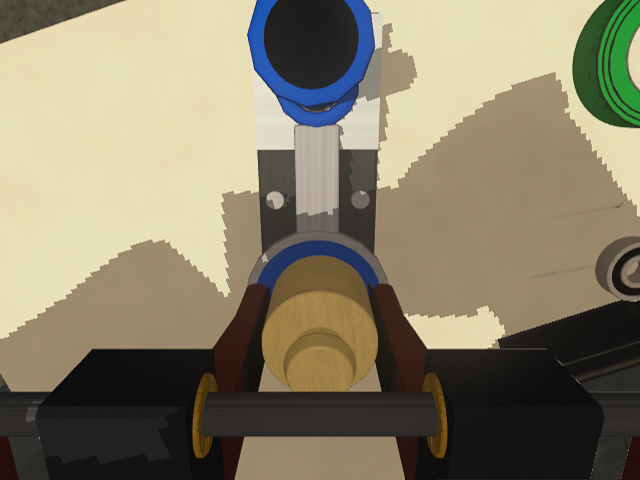

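The weight sits centred on the pad with the collar pressed down; its underside is at 0.036 m, which matches the fully-down height. I'll release it, verify, then go to the tube.

```bash
python3 - <<'E'
from h import *
ctrl.ungrasp(); ctrl.wait(.3)
p=ctrl.state()["eef_pos"]
ctrl.move_straight([p[0],p[1],.22],R()); ctrl.wait(.2)
T=np.array([.5563,.409])
ctrl.move_straight(P(T,.22),R()); c=snap("w3")
for q in((*T,.143),(*PAD,.036),(.5314,.3246,.092)): print(proj("wrist",q,c))
E
```

```text
[319.49898419 260.05170417]
[320.15998882 314.69997867]
[319.84996153 349.9652589 ]
```

```bash
python3 - <<'E'
from h import *
im=ctrl.camera("top"); s=ctrl.camera("scene"); print(ctrl.state()["time"])
w=cv2.imread("pics/w3.png")
cv2.imwrite("pics/v3.png",np.hstack([cv2.resize(s[120:330,190:350],(343,450))[:,:,::-1],cv2.resize(w,(450,338)) if 0 else cv2.copyMakeBorder(cv2.resize(w,(450,338)),0,112,0,0,0)]))
E
```

```text
10.55
```

View pics/v3.png

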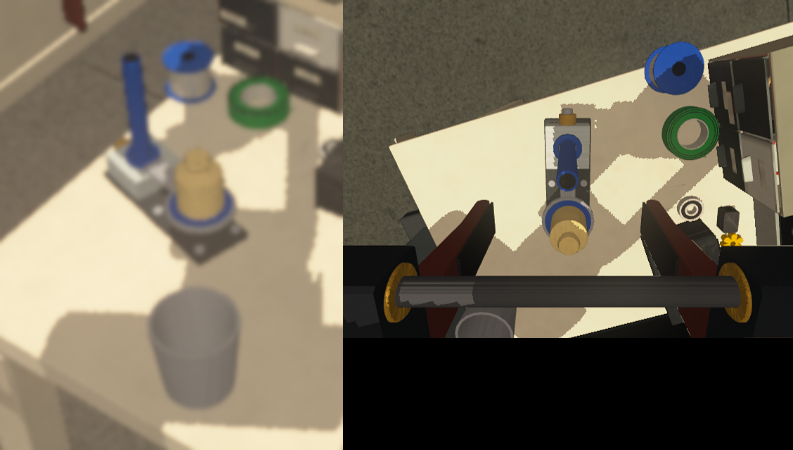

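The weight stands on the pad with the collar down, and the tube top at wrist (319,257) is where I predicted. Next I grip and pull the tube.

```bash
python3 - <<'E'
from h import *
T=np.array([.556,.4095]);C=np.array([.3967,.226])
print(ctrl.move_straight(P(T,.115),R(),max_force=10))
ctrl.clamp(15); s=ctrl.state(); print(s["width"],s["ft_force"],s["eef_pos"])
print(ctrl.move_straight(P(T,.17),R(),speed=.05,max_force=12)); s=ctrl.state(); print(s["width"],s["ft_force"])
ctrl.wait(.2)
if s["width"]>.015:
    ctrl.move_straight(P(T,.26),R()); ctrl.move_straight(P(C,.26),R()); c=snap("w4"); print(ctrl.state()["width"],ctrl.state()["time"])
    im=ctrl.camera("scene")[60:340,180:360]
    cv2.imwrite("pics/v4.png",np.hstack([cv2.resize(im,(289,450))[:,:,::-1],cv2.copyMakeBorder(cv2.resize(cv2.imread("pics/w4.png"),(500,375)),0,75,0,0,0)]))
    for q in((*C,.075),(*C,.153)): print(proj("wrist",q,c),proj("scene",q))
E
```

```text
False
0.017580436086655514 [0.40307367 0.3322702  0.25020704] [0.55601633 0.40950917 0.11795859]
False
0.0177225044512195 [-0.55272534 -0.41698076 -1.28040897]
0.017866514056829586 16.4917
[318.52684463 215.02165765] [279.87977455 268.37359925]
[318.26146841 245.24190383] [276.72646197 235.42785168]
```

View pics/v4.png

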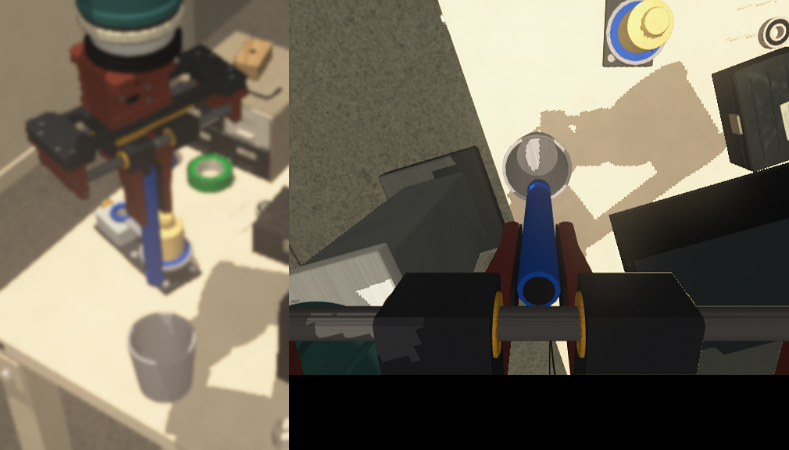

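The tube is out and held upright, the weight is still on the pad, and the cup rim at wrist (317,214) and tube's lower end at (319,243) match the predictions. I'll lower it into the cup.

```bash
python3 - <<'E'
from h import *
C=np.array([.3967,.226])
print(ctrl.move_straight(P(C,.13),R(),max_force=6)); print(ctrl.move_straight(P(C,.110),R(),speed=.03,max_force=3)); s=ctrl.state(); print(s["eef_pos"],s["ft_force"])
ctrl.ungrasp(); ctrl.wait(.3); ctrl.move_straight(P(C,.28),R()); ctrl.wait(.8)
w=ctrl.camera("wrist"); im=ctrl.camera("scene")[120:350,190:360]; print(ctrl.state()["time"])
cv2.imwrite("pics/v5.png",np.hstack([cv2.resize(im,(289,391)),cv2.copyMakeBorder(cv2.resize(w,(500,375)),0,16,0,0,0)])[:,:,::-1])
E
```

```text
False
True
[0.39642468 0.22587811 0.1145448 ] [0.89771997 0.65123096 2.11672182]
21.7833
```

View pics/v5.png

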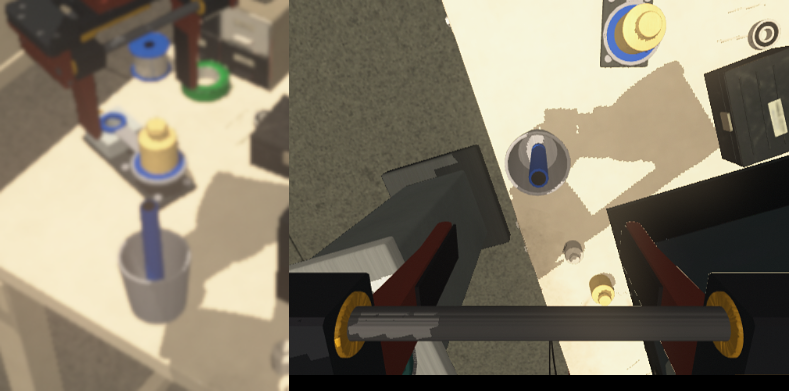

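The tube stands in the upright cup (scene crop (152,240)), the weight is on the pad (157,150), and the gripper is clear of everything. I'm handing in.

```bash
python3 -c "
from station import ctrl
print(ctrl.finish_job())"
```

```text
the job is handed in; nothing more can be done
None
```

The job is handed in at about 22 s on the robot's clock: the blue tube stands in the upright steel cup, the 500 g weight is released on the blue load pad holding the collar down, and the two smaller weights were not touched; no verdict was returned.

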